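# Reset three tripped breakers in order with a light fingertip push

### The job

The three breaker boxes on the bench have tripped and their buttons stand out. With the fingertips, lightly push the buttons straight down one after the other so that each stays clearly in (well past half way; it need not reach the stop): first the round button, then the square one, then the long narrow one. Do not lift, tip or shove the boxes, do not press hard, and leave everything else where it is.

Things in the scene. Friction and masses are not known exactly. Their poses are not given: they have to be found in the camera images.
- round_case: loose grey steel breaker box, 86 x 86 mm and 90 mm high, about 0.8 kg, on rubber feet; on the middle of its top, in a dark metal collar 4 mm high, it has a button with a ROUND black cap, 36 mm in diameter. Origin: centre of the underside, on the bench; z up, x and y along the box's sides; a round black outlet is on its -x face
- round_top (a point): centre of the top face of the round button (ROUND black cap, 36 mm in diameter), on the box's vertical centre line; 118 mm above the bench when the button is fully out, and it sinks with the button (up to 1 mm further while pressed)
- round_button (a joint): how far the round button is pushed in, m: 0 fully out, 0.012 fully in; it starts at 0 to 0.002. It slides straight down against 2 to 4 N of friction and stays where left; 0.008 or more counts as in. Its cap rides on a buffer spring: once the button is fully in, the cap still gives up to 8 mm (2 N, then 1.4 N more per mm) and comes back up. Over 20 N is too hard
- square_case: loose grey steel breaker box, 86 x 86 mm and 90 mm high, about 0.8 kg, on rubber feet; on the middle of its top, in a dark metal collar 4 mm high, it has a button with a SQUARE black cap, 32 x 32 mm. Origin: centre of the underside, on the bench; z up, x and y along the box's sides; a round black outlet is on its -x face
- square_top (a point): centre of the top face of the square button (SQUARE black cap, 32 x 32 mm), on the box's vertical centre line; 118 mm above the bench when the button is fully out, and it sinks with the button (up to 1 mm further while pressed)
- square_button (a joint): how far the square button is pushed in, m: 0 fully out, 0.012 fully in; it starts at 0 to 0.002. It slides straight down against 2 to 4 N of friction and stays where left; 0.008 or more counts as in. Its cap rides on a buffer spring: once the button is fully in, the cap still gives up to 8 mm (2 N, then 1.4 N more per mm) and comes back up. Over 20 N is too hard
- long_case: loose grey steel breaker box, 86 x 86 mm and 90 mm high, about 0.8 kg, on rubber feet; on the middle of its top, in a dark metal collar 4 mm high, it has a button with a LONG NARROW black cap, 18 mm (case x) by 48 mm (case y). Origin: centre of the underside, on the bench; z up, x and y along the box's sides; a round black outlet is on its -x face
- long_top (a point): centre of the top face of the long button (LONG NARROW black cap, 18 mm (case x) by 48 mm (case y)), on the box's vertical centre line; 118 mm above the bench when the button is fully out, and it sinks with the button (up to 1 mm further while pressed)
- long_button (a joint): how far the long button is pushed in, m: 0 fully out, 0.012 fully in; it starts at 0 to 0.002. It slides straight down against 2 to 4 N of friction and stays where left; 0.008 or more counts as in. Its cap rides on a buffer spring: once the button is fully in, the cap still gives up to 8 mm (2 N, then 1.4 N more per mm) and comes back up. Over 20 N is too hard
- connector: loose beige cable connector, 58 x 52 x 17 mm, bystander; origin under its centre
- small_disk: loose small hard disk lying flat, 70 x 100 x 10 mm, bystander; origin under its centre
- small_board: loose small green circuit board lying flat, 72 x 98 x 14 mm, bystander; origin under its centre
Not all that is in view belongs to the job. Leave any orange look-alike of the round_case alone.

How it is judged:
On the way, in this order (a step that is already met when the one before it is completed fails the run):
1. the round button is pushed in (value of joint round_button above 0.008 m and value of joint each of square_button, long_button below 0.005 m), for 0.1 s.
2. the square button is pushed in (value of joint square_button above 0.008 m and value of joint long_button below 0.005 m), for 0.1 s.
3. the long button is pushed in (value of joint long_button above 0.008 m), for 0.1 s.
At the end, for the whole second after the job is handed in: All three buttons are pushed in at least 8 mm of their 12 mm; the boxes stand upright and still within 25 mm of where they stood; the connector, small disk and small board are within 20 mm of where they lay (value of joint each of round_button, square_button, long_button above 0.008 m and angle between each of round_case, square_case, long_case's own z axis and vertical below 0.15 rad and distance of each of round_case, square_case, long_case from where it was at the start of the episode below 0.025 m and linear speed of each of round_case, square_case, long_case below 0.01 m/s and distance of each of connector, small_disk, small_board from where it was at the start of the episode below 0.02 m); the robot touches nothing.
It fails at once if the square button is pushed in before the round one is in (value of joint square_button above 0.005 m and value of joint round_button below 0.007 m).
It fails at once if the long button is pushed in before the square one is in (value of joint long_button above 0.005 m and value of joint square_button below 0.007 m).
It fails at once if a button or box is pressed harder than 20 N (contact force between any of the fingers, the arm and round_case above 20 N or contact force between any of the fingers, the arm and square_case above 20 N or contact force between any of the fingers, the arm and long_case above 20 N).
It fails at once if a breaker box is lifted, tipped or shoved more than 25 mm (height (world z) of any of round_case, square_case, long_case above 0.008 m or angle between any of round_case, square_case, long_case's own z axis and vertical above 0.15 rad or distance of any of round_case, square_case, long_case from where it was at the start of the episode above 0.025 m).
It fails at once if a bystander is moved more than 20 mm (distance of any of connector, small_disk, small_board from where it was at the start of the episode above 0.02 m).
It also fails if it takes over 64 s, if anything falls off the work surface, if the arm or the gripper's body presses on something with over 40 N, if the wrist force passes 120 N, or if a joint passes its speed limit or range.

### The arm

A 7-joint arm with a two-finger parallel gripper is mounted at the origin on a cart in front of the work surface, level with it; the furniture and walls round the work are solid. World frame = base frame: x ahead of the robot, y to its left, z up, the work surface at z = 0. Lengths are in m, angles in rad, forces in N, time in s.
With the tool pointing down it reaches from about 0.4 to 0.85 m from the base axis. Payload 4.4 kg.
Tool frame: the origin (TCP) lies midway between the tips of the shut fingers; the grasp point (between the pads) lies 19 mm behind it; z points along the fingers, y is the line along which they close (so a half turn about z gives the same grasp; the last joint's range is limited). The gripper opens to 94 mm and grips with 3 to 60 N. Pads are 16 mm wide; open, the fingers measure 119 mm over their backs; the gripper's body (75 mm by 177 mm) begins 78 mm behind the grasp point.
Start: joints at [-1.195, 0.628, 0.038, 1.517, -0.027, 0.996, -0.02], TCP at [0.278, 0.588, 0.205] pointing down, gripper open.
Joint ranges: [-3.06, 3.06], [-0.37, 2.12], [-1.25, 1.32], [0.18, 2.47], [-1.1, 4.24], [0.23, 1.98], [-2.94, 2.94]. Speed limits (rad/s): [2.57, 2.57, 3.14, 3.14, 3.14, 3.14, 3.14].

### API

Orientations are given as a unit quaternion [w, x, y, z].
In Python, from workcell import sensors, vision, workorder gives the robot as it stands.
- The arm moves only by the tool arm_command, never from a script. Its argument "motion" is a list of rows, each an object of numbers: "rx", "ry", "rz": the turn, a rotation vector about the tool's x, y, z in units of 5 degrees (1.0 is 5 degrees); "tx", "ty", "tz": the shift along the tool's x, y, z in units of 40 mm (1.0 is 40 mm); "gripper": the finger opening in mm, from 0 to 94. A call has 1 to 20 rows; each row shifts and turns the commanded pose from where the row before left it, along the tool's axes as they then stand; what a row does not reach is not made up. A row lasts 1/12 s, in which the tool goes at most 41.7 mm and 7.16 degrees, less where a joint would pass 70% of its speed; a pose out of reach is approached as far as the arm can. A call is refused whole if a number of a shift passes 1 or a number of a turn 1, either way. A call with a gripper value outside its range is refused whole. The fingers move at their own pace and stop on an object; "force" is the grip in N (left out, the last holds). Time passes only in rows, so rows that do not move let the fingers close. It gives the time, the measured TCP pose, the force, the opening and the grip force at its end, in the units of the state.
- sensors.sense(): the state, without advancing time (a new reading comes with each control period).
- vision.get_image(name): name is "side" or "top"; returns the picture (420x560x3 uint8, red, green, blue); there is no depth.
- vision.camera_info(name): a dict with "fx", "fy", "cx", "cy" (pixels), "rvec" (rotation vector, rad) and "tvec" (3), from world to camera coordinates, as OpenCV has them. Camera axes: x right, y down, z forward; pixel columns grow to the right and rows downward; lengths in m; the calibration is good to about 2 mm. A picture is of the moment at which its call begins. camera_info takes no time and is no camera call.
- workorder.hand_in(): hands the job in; it is judged then, once.
The state is a dict: "t": time; "qpos": joint angles; "joint_vel": joint speeds; "joint_efforts": joint torques, N m; "position": TCP position; "eef_rot": TCP orientation; "contact_force": force on the tool from outside, world axes, zero at the start; "wrist_torque": the same for the moment, N m; "width": opening from 0.0 (shut) to 1.0 (fully open); "grasp_force": force on a finger pad.
Only numpy, scipy, OpenCV 4.12 (cv2) and the standard library are available. Lean on these libraries where they do the work, as an engineer would, in place of code of your own. Each camera call takes 0.05 s, during which the arm holds its last target. There are 200 camera calls.

## Working session

There is one attempt and no reset: what is moved stays moved. The work goes in short steps, Python scripts to look and compute and a tool call to move; the robot and the scene stay as the last step left them, time stands still between calls to the robot, and variables do not carry over. Pictures are saved under pics/ and viewed, at most 10 in all, crops included, and the job is handed in when it is done.

Besides the shell and the picture viewer there is one more tool, called as name(argument=value, ...) on one line, values as JSON. arm_command: Moves the arm, as the interface text tells. Its arguments: {"type":"object","properties":{"motion":{"type":"array","items":{"type":"object","properties":{"rx":{"type":"number"},"ry":{"type":"number"},"rz":{"type":"number"},"tx":{"type":"number"},"ty":{"type":"number"},"tz":{"type":"number"},"gripper":{"type":"number"}}}},"force":{"type":"number"}},"required":["motion"]}

```bash
mkdir -p pics
cat > h.py <<'E'
import numpy as np, cv2
from workcell import sensors, vision, workorder
def cam(n):
    c=vision.camera_info(n); K=np.array([[c['fx'],0,c['cx']],[0,c['fy'],c['cy']],[0,0,1]]);R=cv2.Rodrigues(np.array(c['rvec'],float))[0];return K,R,np.array(c['tvec'],float).ravel()
def ray(n,uv):
    K,R,t=cam(n); d=R.T@np.linalg.solve(K,[uv[0],uv[1],1]); return -R.T@t,d/np.linalg.norm(d)
def plane(n,uv,z):
    o,d=ray(n,uv); return o+d*(z-o[2])/d[2]
def tri(a,b):
    (o1,d1),(o2,d2)=ray('top',a),ray('side',b)
    s=np.linalg.lstsq(np.c_[d1,-d2],o2-o1,rcond=None)[0]; p,q=o1+s[0]*d1,o2+s[1]*d2
    return (p+q)/2,np.linalg.norm(p-q)
def proj(n,p):
    K,R,t=cam(n); q=K@(R@np.array(p)+t); return q[:2]/q[2]
E
python3 - <<'E'
from h import *
for n in('top','side'):
    im=vision.get_image(n); cv2.imwrite(f'pics/{n}0.png',im[:,:,::-1]); print(n,ray(n,(280,210)))
s=sensors.sense();print(s['t'],s['position'],s['eef_rot'],s['contact_force'],s['width'])
E
```

```text
top (array([0.35224835, 0.08829689, 1.78143273]), array([ 0.13111608, -0.01900813, -0.99118478]))
side (array([0.53845821, 1.49657559, 1.15868375]), array([ 0.04507849, -0.79620009, -0.60335176]))
0.1 [0.27767825 0.58706736 0.20466252] [-1.62310688e-04  2.19120049e-01  9.75697557e-01 -8.08787961e-04] [-0.02641079  0.43668275 -0.40485425] 1.0005473648092407
```

View pics/top0.png

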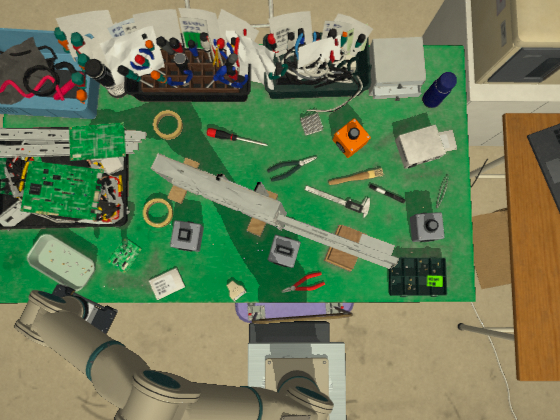

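View pics/side0.png

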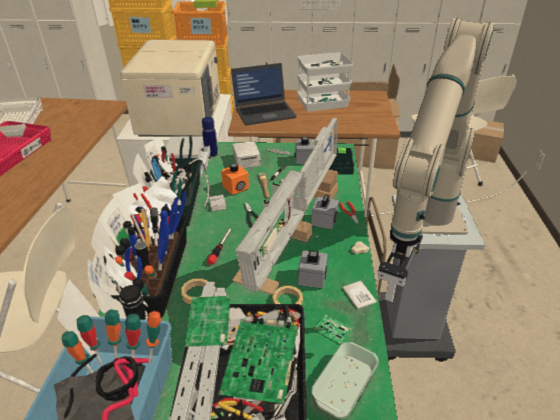

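Top view: three grey boxes, with caps near (186,235), (283,249) and (431,225). An orange look-alike is at (351,137). A tall grey rail on wooden blocks runs from (155,160) to (395,260). In the side view the boxes are at (313,265), (323,208) and (305,150). I'll enlarge the three grey boxes to tell the caps apart.

Run:
```python
from h import *
T=cv2.imread('pics/top0.png');S=cv2.imread('pics/side0.png')
row=lambda im,cs:np.hstack([cv2.resize(im[v-28:v+28,u-28:u+28],(260,260),interpolation=cv2.INTER_CUBIC) for u,v in cs])
cv2.imwrite('pics/c.png',np.vstack([row(T,[(186,235),(284,249),(429,226)]),row(S,[(313,265),(323,208),(305,150)])]))
```

```text
(no output)
```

View pics/c.png

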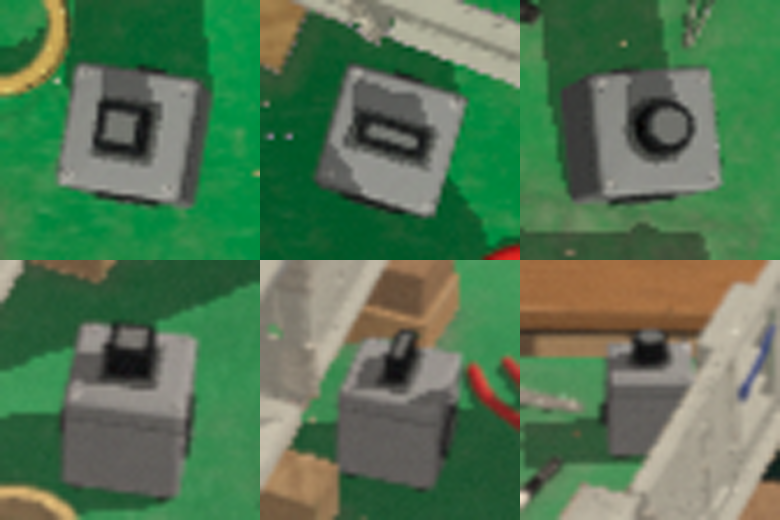

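Each candidate, by its pixels in the top view:
- (184.5,234.6): square cap, so square_case.
- (284.6,250.3): long narrow cap, so long_case.
- (432.9,225.4): grey box with a round cap, so round_case.
- (351,137): orange box, the look-alike, to be left alone.

Next I'll triangulate the caps and the rail.

Run:
```python
from h import *
T=cv2.imread('pics/top0.png');S=cv2.imread('pics/side0.png')
G=cv2.cvtColor(T,6)
for n,a,b in[('round',(432.9,225.4),(305,138.8)),('square',(184.5,234.6),(313.9,253.6)),('long',(284.6,250.3),(326.2,198.3))]:
    p,e=tri(a,b);print(n,'tri',p.round(4),'gap',round(e,4),'plane',plane('top',a,.117).round(4),'r',np.hypot(*p[:2]).round(3),'side plane',plane('side',b,.117).round(4))
    # box top face mask: grey, low saturation, around cap
    u,v=map(int,a); w=24;c=T[v-w:v+w,u-w:u+w].astype(int);
    m=((c.max(2)-c.min(2)<22)&(c.max(2)>75)).astype(np.uint8)
    k,l,st,ce=cv2.connectedComponentsWithStats(m); i=1+st[1:,4].argmax(); 
    P=np.argwhere(l==i)[:,::-1]; h=cv2.convexHull(P.astype(np.float32)); (x,y),sz,an=cv2.minAreaRect(h); q=cv2.boxPoints(((x,y),sz,an))+[u-w,v-w]
    W=np.array([plane('top',z,.09)[:2] for z in q]);print('  face c',W.mean(0).round(4),'sides',np.linalg.norm(W[1]-W[0]).round(3),np.linalg.norm(W[2]-W[1]).round(3),'yaw',np.degrees(np.arctan2(*(W[1]-W[0])[::-1])).round(1))
cv2.imwrite('pics/r1.png',np.hstack([cv2.resize(T[140:280,140:410],(540,280)),cv2.resize(S[110:300,230:345],(230,380))[:280]]) if 0 else cv2.resize(S[110:300,230:350],(380,600)))
cv2.imwrite('pics/r2.png',cv2.resize(T[140:280,140:410],(800,415)))
```

```text
round tri [ 0.5255 -0.4281  0.1144] gap 0.0013 plane [ 0.5246 -0.4272  0.117 ] r 0.678 side plane [ 0.5262 -0.4235  0.117 ]
  face c [ 0.5223 -0.4196] sides 0.097 0.09 yaw -89.9
square tri [0.4942 0.355  0.1166] gap 0.0003 plane [0.4941 0.355  0.117 ] r 0.609 side plane [0.4944 0.3554 0.117 ]
  face c [0.4942 0.3531] sides 0.086 0.094 yaw -8.0
long tri [0.4447 0.042  0.1161] gap 0.0015 plane [0.4454 0.042  0.117 ] r 0.447 side plane [0.444  0.0435 0.117 ]
  face c [0.4454 0.0442] sides 0.087 0.085 yaw -16.6
```

View pics/r1.png

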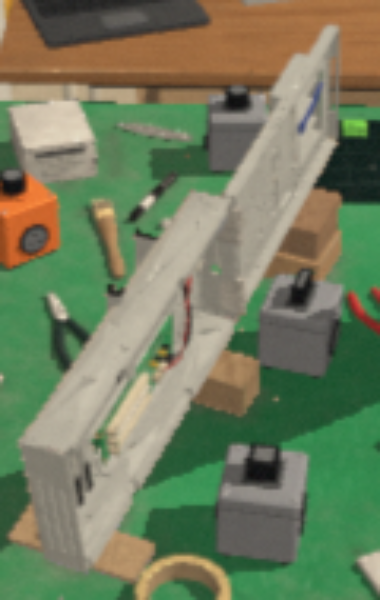

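View pics/r2.png

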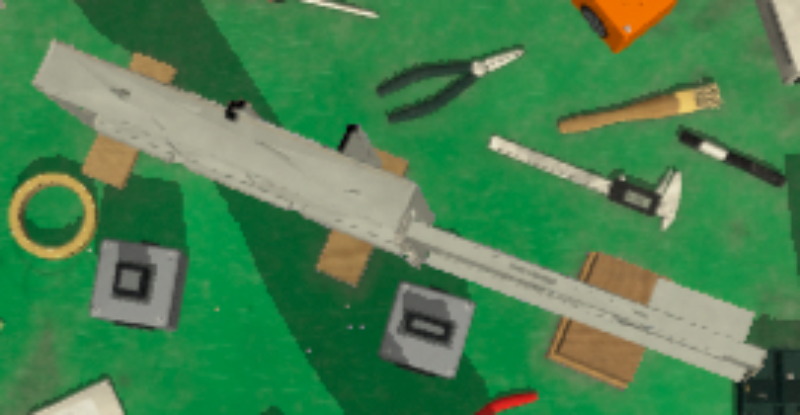

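The crops show a tall steel duct on wooden blocks. Its corners are at top (159,154), (152,168), (280,201), (275,224) and (398,258), and at side (237,251), (254,252), (292,172), (302,173) and (337,120). I need its height before crossing it.

Run:
```python
from h import *
for a,b in[((158.6,153.5),(237,250.9)),((151.8,167.7),(253.7,252.5)),((280,200.8),(291.6,171.8)),((275,224.4),(302,172.7)),((398.2,258.1),(336.7,119.5)),((282,216),(304,173)),((282,216),(322,127)),((390,250),(330,122)),((429,100),(208,120))]:
    p,e=tri(a,b);print(a,p.round(3),round(e,3))
s=sensors.sense();print(s['position'],cv2.Rodrigues(np.eye(3))[0].T, s['eef_rot'])
from scipy.spatial.transform import Rotation as Ro
w,x,y,z=s['eef_rot'];print(Ro.from_quat([x,y,z,w]).as_matrix().round(3))
```

```text
(158.6, 153.5) [0.735 0.428 0.188] 0.002
(151.8, 167.7) [0.685 0.445 0.199] 0.009
(280, 200.8) [0.579 0.059 0.244] 0.007
(275, 224.4) [0.525 0.073 0.247] 0.025
(398.2, 258.1) [ 0.406 -0.271  0.292] 0.016
(282, 216) [0.535 0.053 0.236] 0.009
(282, 216) [0.494 0.06  0.429] 0.043
(390, 250) [ 0.432 -0.249  0.291] 0.01
(429, 100) [ 0.933 -0.402  0.209] 0.057
[0.27767825 0.58706736 0.20466252] [[0. 0. 0.]] [-1.62310688e-04  2.19120049e-01  9.75697557e-01 -8.08787961e-04]
[[-0.904  0.428 -0.001]
 [ 0.428  0.904 -0.002]
 [-0.    -0.002 -1.   ]]
```

The duct top rises from z 0.19 at its left end to 0.29 at its right end. I'll cross above it with the TCP at z≈0.38. The tool's y axis already lies along the duct, so I'll keep this orientation: tool x is (-.904,.428) and tool y is (.428,.904).

arm_command(motion=[{"tz":-0.9,"gripper":0},{"tz":-0.9,"gripper":0},{"tz":-0.9,"gripper":0},{"tz":-0.9,"gripper":0},{"tz":-0.9,"gripper":0},{"tx":-0.67,"ty":-0.34},{"tx":-0.67,"ty":-0.34},{"tx":-0.67,"ty":-0.34},{"tx":-0.67,"ty":-0.34},{"tx":-0.67,"ty":-0.34},{"tx":-0.67,"ty":-0.34},{"tx":-0.67,"ty":-0.34},{"tx":-0.67,"ty":-0.34},{"tx":-0.67,"ty":-0.34},{"tx":-0.67,"ty":-0.34},{"tx":-0.67,"ty":-0.34},{"tx":-0.67,"ty":-0.34},{},{}])

```text
$.motion[0]: bad value
```

arm_command(motion=[{"rx":0,"ry":0,"rz":0,"tx":0,"ty":0,"tz":-0.9,"gripper":0},{"rx":0,"ry":0,"rz":0,"tx":0,"ty":0,"tz":-0.9,"gripper":0},{"rx":0,"ry":0,"rz":0,"tx":0,"ty":0,"tz":-0.9,"gripper":0},{"rx":0,"ry":0,"rz":0,"tx":0,"ty":0,"tz":-0.9,"gripper":0},{"rx":0,"ry":0,"rz":0,"tx":0,"ty":0,"tz":-0.9,"gripper":0}])

```text
t: 0.52
position: [0.2777, 0.5871, 0.3869]
eef_rot: [-0.0, 0.219, 0.976, -0.0]
contact_force: [0.8, 0.8, -0.3]
width: 0.685
grasp_force: 0.0
```

All seven keys are required in every row. Next, over to about (0.5, 0.3).

arm_command(motion=[{"rx":0,"ry":0,"rz":0,"tx":-0.67,"ty":-0.34,"tz":0,"gripper":0},{"rx":0,"ry":0,"rz":0,"tx":-0.67,"ty":-0.34,"tz":0,"gripper":0},{"rx":0,"ry":0,"rz":0,"tx":-0.67,"ty":-0.34,"tz":0,"gripper":0},{"rx":0,"ry":0,"rz":0,"tx":-0.67,"ty":-0.34,"tz":0,"gripper":0},{"rx":0,"ry":0,"rz":0,"tx":-0.67,"ty":-0.34,"tz":0,"gripper":0},{"rx":0,"ry":0,"rz":0,"tx":-0.67,"ty":-0.34,"tz":0,"gripper":0},{"rx":0,"ry":0,"rz":0,"tx":-0.67,"ty":-0.34,"tz":0,"gripper":0},{"rx":0,"ry":0,"rz":0,"tx":-0.67,"ty":-0.34,"tz":0,"gripper":0},{"rx":0,"ry":0,"rz":0,"tx":-0.67,"ty":-0.34,"tz":0,"gripper":0},{"rx":0,"ry":0,"rz":0,"tx":-0.67,"ty":-0.34,"tz":0,"gripper":0},{"rx":0,"ry":0,"rz":0,"tx":-0.67,"ty":-0.34,"tz":0,"gripper":0},{"rx":0,"ry":0,"rz":0,"tx":-0.67,"ty":-0.34,"tz":0,"gripper":0},{"rx":0,"ry":0,"rz":0,"tx":0,"ty":0,"tz":0,"gripper":0}])

```text
t: 1.6
position: [0.5031, 0.2953, 0.3852]
eef_rot: [0.002, 0.224, 0.975, -0.002]
contact_force: [0.1, 0.1, -0.3]
width: 0.009
grasp_force: 0.0
```

arm_command(motion=[{"rx":0,"ry":0,"rz":0,"tx":-0.42,"ty":-0.8,"tz":0,"gripper":0},{"rx":0,"ry":0,"rz":0,"tx":-0.42,"ty":-0.8,"tz":0,"gripper":0},{"rx":0,"ry":0,"rz":0,"tx":-0.42,"ty":-0.8,"tz":0,"gripper":0},{"rx":0,"ry":0,"rz":0,"tx":-0.42,"ty":-0.8,"tz":0,"gripper":0},{"rx":0,"ry":0,"rz":0,"tx":-0.42,"ty":-0.8,"tz":0,"gripper":0},{"rx":0,"ry":0,"rz":0,"tx":-0.42,"ty":-0.8,"tz":0,"gripper":0},{"rx":0,"ry":0,"rz":0,"tx":-0.42,"ty":-0.8,"tz":0,"gripper":0},{"rx":0,"ry":0,"rz":0,"tx":-0.42,"ty":-0.8,"tz":0,"gripper":0},{"rx":0,"ry":0,"rz":0,"tx":-0.42,"ty":-0.8,"tz":0,"gripper":0},{"rx":0,"ry":0,"rz":0,"tx":-0.42,"ty":-0.8,"tz":0,"gripper":0},{"rx":0,"ry":0,"rz":0,"tx":-0.42,"ty":-0.8,"tz":0,"gripper":0},{"rx":0,"ry":0,"rz":0,"tx":-0.42,"ty":-0.8,"tz":0,"gripper":0},{"rx":0,"ry":0,"rz":0,"tx":-0.42,"ty":-0.8,"tz":0,"gripper":0},{"rx":0,"ry":0,"rz":0,"tx":-0.42,"ty":-0.8,"tz":0,"gripper":0},{"rx":0,"ry":0,"rz":0,"tx":-0.42,"ty":-0.8,"tz":0,"gripper":0},{"rx":0,"ry":0,"rz":0,"tx":-0.42,"ty":-0.8,"tz":0,"gripper":0},{"rx":0,"ry":0,"rz":0,"tx":-0.42,"ty":-0.8,"tz":0,"gripper":0},{"rx":0,"ry":0,"rz":0,"tx":-0.42,"ty":-0.8,"tz":0,"gripper":0},{"rx":0,"ry":0,"rz":0,"tx":-0.42,"ty":-0.8,"tz":0,"gripper":0},{"rx":0,"ry":0,"rz":0,"tx":0,"ty":0,"tz":0,"gripper":0}])

```text
t: 3.27
position: [0.5244, -0.3913, 0.3836]
eef_rot: [-0.002, 0.224, 0.975, -0.003]
contact_force: [-1.2, 0.5, -0.3]
width: 0.004
grasp_force: 0.0
```

arm_command(motion=[{"rx":0,"ry":0,"rz":0,"tx":-0.4,"ty":-0.78,"tz":0,"gripper":0},{"rx":0,"ry":0,"rz":0,"tx":0,"ty":0,"tz":0,"gripper":0},{"rx":0,"ry":0,"rz":0,"tx":0,"ty":0,"tz":0.7,"gripper":0},{"rx":0,"ry":0,"rz":0,"tx":0,"ty":0,"tz":0.7,"gripper":0},{"rx":0,"ry":0,"rz":0,"tx":0,"ty":0,"tz":0.7,"gripper":0},{"rx":0,"ry":0,"rz":0,"tx":0,"ty":0,"tz":0.7,"gripper":0},{"rx":0,"ry":0,"rz":0,"tx":0,"ty":0,"tz":0.7,"gripper":0},{"rx":0,"ry":0,"rz":0,"tx":0,"ty":0,"tz":0.7,"gripper":0},{"rx":0,"ry":0,"rz":0,"tx":0,"ty":0,"tz":0.7,"gripper":0},{"rx":0,"ry":0,"rz":0,"tx":0,"ty":0,"tz":0.7,"gripper":0},{"rx":0,"ry":0,"rz":0,"tx":0,"ty":0,"tz":0.5,"gripper":0},{"rx":0,"ry":0,"rz":0,"tx":0,"ty":0,"tz":0,"gripper":0}])

```text
t: 4.27
position: [0.5262, -0.4152, 0.1364]
eef_rot: [-0.004, 0.219, 0.976, 0.002]
contact_force: [-0.7, 0.6, 0.2]
width: 0.007
grasp_force: 0.0
```

Run:
```python
from h import *
r=lambda im,u,v,s=(390,500),a=39,b=50:cv2.resize(im[v-b:v+b,u-a:u+a],s,interpolation=cv2.INTER_CUBIC)
T=vision.get_image('top')[:,:,::-1];S=vision.get_image('side')[:,:,::-1]
cv2.imwrite('pics/p1.png',np.hstack([r(T,425,230),r(S,310,135)]))
s=sensors.sense();print(s['t'],s['position'],s['contact_force'],s['qpos'].round(2) if hasattr(s['qpos'],'round') else s['qpos'])
```

```text
4.3667 [ 0.52849304 -0.41790424  0.14114809] [-0.61403172 -1.42621888  0.17475808] [ 0.46  0.75  0.3   1.51 -0.25  0.92  1.97]
```

View pics/p1.png

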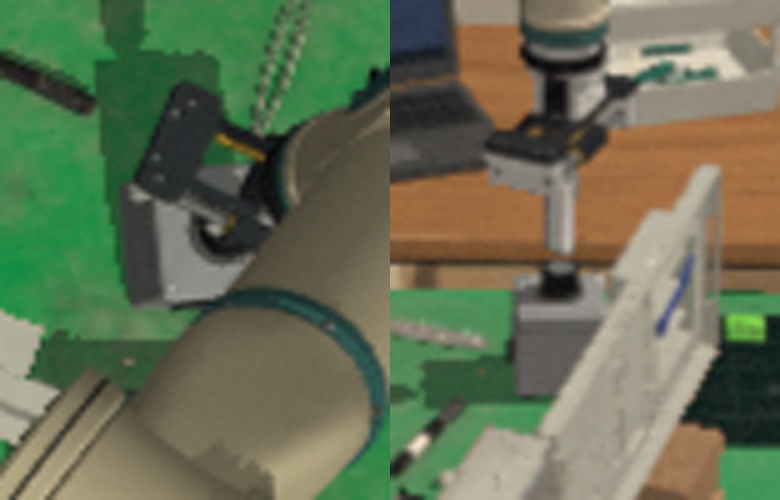

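The view shows the shut fingertips at side-crop (560,252), about 2 cm above the round cap at (558,270), and clear of the duct. I'll trim the position and come down to about 5 mm above the cap.

arm_command(motion=[{"rx":0,"ry":0,"rz":0,"tx":0,"ty":-0.22,"tz":0.2,"gripper":0},{"rx":0,"ry":0,"rz":0,"tx":0,"ty":0,"tz":0.2,"gripper":0},{"rx":0,"ry":0,"rz":0,"tx":0,"ty":0,"tz":0,"gripper":0},{"rx":0,"ry":0,"rz":0,"tx":0,"ty":0,"tz":0,"gripper":0},{"rx":0,"ry":0,"rz":0,"tx":0,"ty":0,"tz":0,"gripper":0},{"rx":0,"ry":0,"rz":0,"tx":0,"ty":0,"tz":0,"gripper":0}])

```text
t: 4.87
position: [0.5251, -0.4266, 0.126]
eef_rot: [0.0, 0.219, 0.976, -0.0]
contact_force: [0.2, 0.4, -0.6]
width: 0.006
grasp_force: 0.0
```

arm_command(motion=[{"rx":0,"ry":0,"rz":0,"tx":0,"ty":0,"tz":0.03,"gripper":0},{"rx":0,"ry":0,"rz":0,"tx":0,"ty":0,"tz":0.03,"gripper":0},{"rx":0,"ry":0,"rz":0,"tx":0,"ty":0,"tz":0.03,"gripper":0},{"rx":0,"ry":0,"rz":0,"tx":0,"ty":0,"tz":0.03,"gripper":0},{"rx":0,"ry":0,"rz":0,"tx":0,"ty":0,"tz":0.03,"gripper":0},{"rx":0,"ry":0,"rz":0,"tx":0,"ty":0,"tz":0.03,"gripper":0},{"rx":0,"ry":0,"rz":0,"tx":0,"ty":0,"tz":0.03,"gripper":0},{"rx":0,"ry":0,"rz":0,"tx":0,"ty":0,"tz":0.03,"gripper":0},{"rx":0,"ry":0,"rz":0,"tx":0,"ty":0,"tz":0.03,"gripper":0},{"rx":0,"ry":0,"rz":0,"tx":0,"ty":0,"tz":0.03,"gripper":0},{"rx":0,"ry":0,"rz":0,"tx":0,"ty":0,"tz":0,"gripper":0}])

```text
t: 5.78
position: [0.5248, -0.4265, 0.1133]
eef_rot: [-0.0, 0.219, 0.976, 0.0]
contact_force: [-1.0, -0.9, 2.1]
width: 0.01
grasp_force: 1.0
```

Contact is made at about 3 N. Continuing down slowly.

arm_command(motion=[{"rx":0,"ry":0,"rz":0,"tx":0,"ty":0,"tz":0.03,"gripper":0},{"rx":0,"ry":0,"rz":0,"tx":0,"ty":0,"tz":0.03,"gripper":0},{"rx":0,"ry":0,"rz":0,"tx":0,"ty":0,"tz":0.03,"gripper":0},{"rx":0,"ry":0,"rz":0,"tx":0,"ty":0,"tz":0.03,"gripper":0},{"rx":0,"ry":0,"rz":0,"tx":0,"ty":0,"tz":0.03,"gripper":0},{"rx":0,"ry":0,"rz":0,"tx":0,"ty":0,"tz":0.03,"gripper":0},{"rx":0,"ry":0,"rz":0,"tx":0,"ty":0,"tz":0,"gripper":0},{"rx":0,"ry":0,"rz":0,"tx":0,"ty":0,"tz":0,"gripper":0}])

```text
t: 6.45
position: [0.5248, -0.4265, 0.1062]
eef_rot: [-0.0, 0.219, 0.976, 0.0]
contact_force: [-0.1, 0.4, 2.3]
width: 0.008
grasp_force: 1.1
```

arm_command(motion=[{"rx":0,"ry":0,"rz":0,"tx":0,"ty":0,"tz":0.025,"gripper":0},{"rx":0,"ry":0,"rz":0,"tx":0,"ty":0,"tz":0.025,"gripper":0},{"rx":0,"ry":0,"rz":0,"tx":0,"ty":0,"tz":0,"gripper":0},{"rx":0,"ry":0,"rz":0,"tx":0,"ty":0,"tz":0,"gripper":0}])

```text
t: 6.78
position: [0.5248, -0.4265, 0.1045]
eef_rot: [0.0, 0.219, 0.976, 0.0]
contact_force: [-1.6, 1.8, 4.3]
width: 0.007
grasp_force: 2.3
```

The force rose to about 4 N, so the round button is fully in. Lifting off.

arm_command(motion=[{"rx":0,"ry":0,"rz":0,"tx":0,"ty":0,"tz":-0.15,"gripper":0},{"rx":0,"ry":0,"rz":0,"tx":0,"ty":0,"tz":-0.35,"gripper":0},{"rx":0,"ry":0,"rz":0,"tx":0,"ty":0,"tz":-0.8,"gripper":0},{"rx":0,"ry":0,"rz":0,"tx":0,"ty":0,"tz":-0.8,"gripper":0},{"rx":0,"ry":0,"rz":0,"tx":0,"ty":0,"tz":-0.8,"gripper":0},{"rx":0,"ry":0,"rz":0,"tx":0,"ty":0,"tz":-0.8,"gripper":0},{"rx":0,"ry":0,"rz":0,"tx":0,"ty":0,"tz":-0.8,"gripper":0},{"rx":0,"ry":0,"rz":0,"tx":0,"ty":0,"tz":-0.8,"gripper":0},{"rx":0,"ry":0,"rz":0,"tx":0,"ty":0,"tz":-0.8,"gripper":0},{"rx":0,"ry":0,"rz":0,"tx":0,"ty":0,"tz":-0.8,"gripper":0},{"rx":0,"ry":0,"rz":0,"tx":0,"ty":0,"tz":0,"gripper":0},{"rx":0,"ry":0,"rz":0,"tx":0,"ty":0,"tz":0,"gripper":0}])

```text
t: 7.78
position: [0.5253, -0.4274, 0.3823]
eef_rot: [0.002, 0.219, 0.976, -0.001]
contact_force: [0.4, 1.4, -0.1]
width: 0.004
grasp_force: 0.0
```

arm_command(motion=[{"rx":0,"ry":0,"rz":0,"tx":0.45,"ty":0.86,"tz":0,"gripper":0},{"rx":0,"ry":0,"rz":0,"tx":0.45,"ty":0.86,"tz":0,"gripper":0},{"rx":0,"ry":0,"rz":0,"tx":0.45,"ty":0.86,"tz":0,"gripper":0},{"rx":0,"ry":0,"rz":0,"tx":0.45,"ty":0.86,"tz":0,"gripper":0},{"rx":0,"ry":0,"rz":0,"tx":0.45,"ty":0.86,"tz":0,"gripper":0},{"rx":0,"ry":0,"rz":0,"tx":0.45,"ty":0.86,"tz":0,"gripper":0},{"rx":0,"ry":0,"rz":0,"tx":0.45,"ty":0.86,"tz":0,"gripper":0},{"rx":0,"ry":0,"rz":0,"tx":0.45,"ty":0.86,"tz":0,"gripper":0},{"rx":0,"ry":0,"rz":0,"tx":0.45,"ty":0.86,"tz":0,"gripper":0},{"rx":0,"ry":0,"rz":0,"tx":0.45,"ty":0.86,"tz":0,"gripper":0},{"rx":0,"ry":0,"rz":0,"tx":0.45,"ty":0.86,"tz":0,"gripper":0},{"rx":0,"ry":0,"rz":0,"tx":0.45,"ty":0.86,"tz":0,"gripper":0},{"rx":0,"ry":0,"rz":0,"tx":0.45,"ty":0.86,"tz":0,"gripper":0},{"rx":0,"ry":0,"rz":0,"tx":0.45,"ty":0.86,"tz":0,"gripper":0},{"rx":0,"ry":0,"rz":0,"tx":0.45,"ty":0.86,"tz":0,"gripper":0},{"rx":0,"ry":0,"rz":0,"tx":0.45,"ty":0.86,"tz":0,"gripper":0},{"rx":0,"ry":0,"rz":0,"tx":0.45,"ty":0.86,"tz":0,"gripper":0},{"rx":0,"ry":0,"rz":0,"tx":0.45,"ty":0.86,"tz":0,"gripper":0},{"rx":0,"ry":0,"rz":0,"tx":0,"ty":0,"tz":0,"gripper":0},{"rx":0,"ry":0,"rz":0,"tx":0,"ty":0,"tz":0,"gripper":0}])

```text
t: 9.45
position: [0.495, 0.274, 0.3779]
eef_rot: [-0.002, 0.217, 0.976, -0.001]
contact_force: [-0.1, -0.9, 0.9]
width: 0.003
grasp_force: 0.0
```

Run:
```python
from h import *
r=lambda im,u,v,s=(260,260),a=22:cv2.resize(im[v-a:v+a,u-a:u+a],s,interpolation=cv2.INTER_CUBIC)
T=vision.get_image('top')[:,:,::-1];S=vision.get_image('side')[:,:,::-1]
T0=cv2.imread('pics/top0.png');S0=cv2.imread('pics/side0.png')
cv2.imwrite('pics/p2.png',np.vstack([np.hstack([r(T0,430,226),r(S0,305,143)]),np.hstack([r(T,430,226),r(S,305,143)])]))
s=sensors.sense();print(s['t'],s['position'],s['eef_rot'])
```

```text
9.55 [0.49640442 0.27023086 0.37896885] [-6.11852261e-04  2.19647278e-01  9.75578206e-01 -1.36510222e-03]
```

View pics/p2.png

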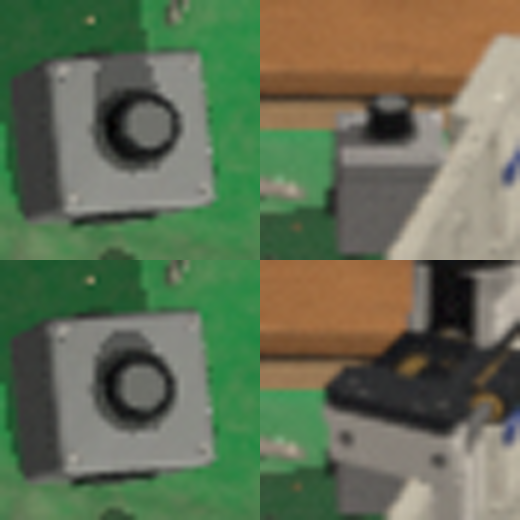

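Before/after crops of the round button: the cap moved from (148,126) to (145,387-260=127) with a shorter shadow, so it is in, and the box has not moved. Now the square one.

arm_command(motion=[{"rx":0,"ry":0,"rz":0,"tx":0.32,"ty":0.63,"tz":0,"gripper":0},{"rx":0,"ry":0,"rz":0,"tx":0.32,"ty":0.63,"tz":0,"gripper":0},{"rx":0,"ry":0,"rz":0,"tx":0.32,"ty":0.63,"tz":0,"gripper":0},{"rx":0,"ry":0,"rz":0,"tx":0,"ty":0,"tz":0,"gripper":0},{"rx":0,"ry":0,"rz":0,"tx":0,"ty":0,"tz":0.7,"gripper":0},{"rx":0,"ry":0,"rz":0,"tx":0,"ty":0,"tz":0.7,"gripper":0},{"rx":0,"ry":0,"rz":0,"tx":0,"ty":0,"tz":0.7,"gripper":0},{"rx":0,"ry":0,"rz":0,"tx":0,"ty":0,"tz":0.7,"gripper":0},{"rx":0,"ry":0,"rz":0,"tx":0,"ty":0,"tz":0.7,"gripper":0},{"rx":0,"ry":0,"rz":0,"tx":0,"ty":0,"tz":0.7,"gripper":0},{"rx":0,"ry":0,"rz":0,"tx":0,"ty":0,"tz":0.7,"gripper":0},{"rx":0,"ry":0,"rz":0,"tx":0,"ty":0,"tz":0.5,"gripper":0},{"rx":0,"ry":0,"rz":0,"tx":0,"ty":0,"tz":0.3,"gripper":0},{"rx":0,"ry":0,"rz":0,"tx":0,"ty":0,"tz":0,"gripper":0},{"rx":0,"ry":0,"rz":0,"tx":0,"ty":0,"tz":0,"gripper":0},{"rx":0,"ry":0,"rz":0,"tx":0,"ty":0,"tz":0,"gripper":0}])

```text
t: 10.88
position: [0.4954, 0.3556, 0.1534]
eef_rot: [0.001, 0.22, 0.976, 0.0]
contact_force: [-0.1, -0.4, 0.2]
width: 0.009
grasp_force: 0.0
```

arm_command(motion=[{"rx":0,"ry":0,"rz":0,"tx":0.02,"ty":-0.02,"tz":0.3,"gripper":0},{"rx":0,"ry":0,"rz":0,"tx":0,"ty":0,"tz":0.25,"gripper":0},{"rx":0,"ry":0,"rz":0,"tx":0,"ty":0,"tz":0.15,"gripper":0},{"rx":0,"ry":0,"rz":0,"tx":0,"ty":0,"tz":0,"gripper":0},{"rx":0,"ry":0,"rz":0,"tx":0,"ty":0,"tz":0,"gripper":0},{"rx":0,"ry":0,"rz":0,"tx":0,"ty":0,"tz":0.03,"gripper":0},{"rx":0,"ry":0,"rz":0,"tx":0,"ty":0,"tz":0.03,"gripper":0},{"rx":0,"ry":0,"rz":0,"tx":0,"ty":0,"tz":0.03,"gripper":0},{"rx":0,"ry":0,"rz":0,"tx":0,"ty":0,"tz":0.03,"gripper":0},{"rx":0,"ry":0,"rz":0,"tx":0,"ty":0,"tz":0.03,"gripper":0},{"rx":0,"ry":0,"rz":0,"tx":0,"ty":0,"tz":0.03,"gripper":0},{"rx":0,"ry":0,"rz":0,"tx":0,"ty":0,"tz":0.03,"gripper":0},{"rx":0,"ry":0,"rz":0,"tx":0,"ty":0,"tz":0.03,"gripper":0},{"rx":0,"ry":0,"rz":0,"tx":0,"ty":0,"tz":0.03,"gripper":0},{"rx":0,"ry":0,"rz":0,"tx":0,"ty":0,"tz":0,"gripper":0}])

```text
t: 12.13
position: [0.4932, 0.3562, 0.1133]
eef_rot: [0.0, 0.219, 0.976, 0.0]
contact_force: [0.5, -1.0, 2.0]
width: 0.007
grasp_force: 1.0
```

arm_command(motion=[{"rx":0,"ry":0,"rz":0,"tx":0,"ty":0,"tz":0.03,"gripper":0},{"rx":0,"ry":0,"rz":0,"tx":0,"ty":0,"tz":0.03,"gripper":0},{"rx":0,"ry":0,"rz":0,"tx":0,"ty":0,"tz":0.03,"gripper":0},{"rx":0,"ry":0,"rz":0,"tx":0,"ty":0,"tz":0.03,"gripper":0},{"rx":0,"ry":0,"rz":0,"tx":0,"ty":0,"tz":0.03,"gripper":0},{"rx":0,"ry":0,"rz":0,"tx":0,"ty":0,"tz":0.03,"gripper":0},{"rx":0,"ry":0,"rz":0,"tx":0,"ty":0,"tz":0.03,"gripper":0},{"rx":0,"ry":0,"rz":0,"tx":0,"ty":0,"tz":0.02,"gripper":0},{"rx":0,"ry":0,"rz":0,"tx":0,"ty":0,"tz":0,"gripper":0},{"rx":0,"ry":0,"rz":0,"tx":0,"ty":0,"tz":0,"gripper":0}])

```text
t: 12.97
position: [0.4933, 0.3562, 0.1045]
eef_rot: [0.0, 0.219, 0.976, 0.0]
contact_force: [-0.0, -0.6, 4.9]
width: 0.007
grasp_force: 2.2
```

The square button behaves the same: 4.9 N at z 0.1045, so it is in. Lift and go to the long one.

arm_command(motion=[{"rx":0,"ry":0,"rz":0,"tx":0,"ty":0,"tz":-0.15,"gripper":0},{"rx":0,"ry":0,"rz":0,"tx":0,"ty":0,"tz":-0.35,"gripper":0},{"rx":0,"ry":0,"rz":0,"tx":0,"ty":0,"tz":-0.8,"gripper":0},{"rx":0,"ry":0,"rz":0,"tx":0,"ty":0,"tz":-0.8,"gripper":0},{"rx":0,"ry":0,"rz":0,"tx":0,"ty":0,"tz":-0.8,"gripper":0},{"rx":0,"ry":0,"rz":0,"tx":0,"ty":0,"tz":-0.8,"gripper":0},{"rx":0,"ry":0,"rz":0,"tx":0,"ty":0,"tz":-0.8,"gripper":0},{"rx":0,"ry":0,"rz":0,"tx":0,"ty":0,"tz":-0.8,"gripper":0},{"rx":0,"ry":0,"rz":0,"tx":-0.25,"ty":-0.76,"tz":0,"gripper":0},{"rx":0,"ry":0,"rz":0,"tx":-0.25,"ty":-0.76,"tz":0,"gripper":0},{"rx":0,"ry":0,"rz":0,"tx":-0.25,"ty":-0.76,"tz":0,"gripper":0},{"rx":0,"ry":0,"rz":0,"tx":-0.25,"ty":-0.76,"tz":0,"gripper":0},{"rx":0,"ry":0,"rz":0,"tx":-0.25,"ty":-0.76,"tz":0,"gripper":0},{"rx":0,"ry":0,"rz":0,"tx":-0.25,"ty":-0.76,"tz":0,"gripper":0},{"rx":0,"ry":0,"rz":0,"tx":-0.25,"ty":-0.76,"tz":0,"gripper":0},{"rx":0,"ry":0,"rz":0,"tx":-0.25,"ty":-0.76,"tz":0,"gripper":0},{"rx":0,"ry":0,"rz":0,"tx":0,"ty":0,"tz":0,"gripper":0},{"rx":0,"ry":0,"rz":0,"tx":0,"ty":0,"tz":0,"gripper":0},{"rx":0,"ry":0,"rz":0,"tx":0,"ty":0,"tz":0,"gripper":0}])

```text
t: 14.55
position: [0.4615, 0.1028, 0.3163]
eef_rot: [-0.0, 0.219, 0.976, 0.0]
contact_force: [0.4, 0.5, 1.7]
width: 0.007
grasp_force: 0.0
```

Run:
```python
from h import *
c=np.array([.445,.042]);d=np.array([.42,.907])
for a in[(275,224.4),(282,228),(290,227),(310,234),(340,244)]:
    print(a,[(z,*plane('top',a,z)[:2].round(3),round(float(np.cross(d,c-plane('top',a,z)[:2])),3)) for z in(.12,.2,.25)])
```

```text
(275, 224.4) [(0.12, np.float64(0.526), np.float64(0.072), 0.061), (0.2, np.float64(0.518), np.float64(0.073), 0.053), (0.25, np.float64(0.513), np.float64(0.073), 0.048)]
(282, 228) [(0.12, np.float64(0.515), np.float64(0.05), 0.06), (0.2, np.float64(0.507), np.float64(0.052), 0.052), (0.25, np.float64(0.502), np.float64(0.053), 0.047)]
(290, 227) [(0.12, np.float64(0.518), np.float64(0.025), 0.074), (0.2, np.float64(0.51), np.float64(0.028), 0.065), (0.25, np.float64(0.505), np.float64(0.03), 0.06)]
(310, 234) [(0.12, np.float64(0.496), np.float64(-0.038), 0.08), (0.2, np.float64(0.489), np.float64(-0.032), 0.071), (0.25, np.float64(0.485), np.float64(-0.028), 0.066)]
(340, 244) [(0.12, np.float64(0.465), np.float64(-0.132), 0.091), (0.2, np.float64(0.46), np.float64(-0.121), 0.082), (0.25, np.float64(0.456), np.float64(-0.114), 0.076)]<stdin>:4: DeprecationWarning: Arrays of 2-dimensional vectors are deprecated. Use arrays of 3-dimensional vectors instead. (deprecated in NumPy 2.0)
```

arm_command(motion=[{"rx":0,"ry":0,"rz":0,"tx":-0.14,"ty":-0.78,"tz":0,"gripper":0},{"rx":0,"ry":0,"rz":0,"tx":-0.14,"ty":-0.77,"tz":0,"gripper":0},{"rx":0,"ry":0,"rz":0,"tx":0,"ty":0,"tz":0,"gripper":0},{"rx":0,"ry":0,"rz":0,"tx":0,"ty":0,"tz":0,"gripper":0},{"rx":0,"ry":0,"rz":0,"tx":0,"ty":0,"tz":0,"gripper":0}])

```text
t: 14.97
position: [0.4455, 0.0431, 0.3162]
eef_rot: [-0.0, 0.218, 0.976, 0.0]
contact_force: [0.5, 0.5, -0.5]
width: 0.004
grasp_force: 0.0
```

The gripper body would clear the duct by only about 10 mm. Turning it 8° towards the duct's direction there, plus a 2 mm shift away from the duct, gives about 16 mm. Then I'll descend part way.

arm_command(motion=[{"rx":0,"ry":0,"rz":-0.8,"tx":0,"ty":0,"tz":0,"gripper":0},{"rx":0,"ry":0,"rz":-0.8,"tx":0,"ty":0,"tz":0,"gripper":0},{"rx":0,"ry":0,"rz":0,"tx":0.06,"ty":0,"tz":0,"gripper":0},{"rx":0,"ry":0,"rz":0,"tx":0,"ty":0,"tz":0.4,"gripper":0},{"rx":0,"ry":0,"rz":0,"tx":0,"ty":0,"tz":0.4,"gripper":0},{"rx":0,"ry":0,"rz":0,"tx":0,"ty":0,"tz":0.4,"gripper":0},{"rx":0,"ry":0,"rz":0,"tx":0,"ty":0,"tz":0.4,"gripper":0},{"rx":0,"ry":0,"rz":0,"tx":0,"ty":0,"tz":0.4,"gripper":0},{"rx":0,"ry":0,"rz":0,"tx":0,"ty":0,"tz":0.4,"gripper":0},{"rx":0,"ry":0,"rz":0,"tx":0,"ty":0,"tz":0.4,"gripper":0},{"rx":0,"ry":0,"rz":0,"tx":0,"ty":0,"tz":0.4,"gripper":0},{"rx":0,"ry":0,"rz":0,"tx":0,"ty":0,"tz":0.4,"gripper":0},{"rx":0,"ry":0,"rz":0,"tx":0,"ty":0,"tz":0,"gripper":0},{"rx":0,"ry":0,"rz":0,"tx":0,"ty":0,"tz":0,"gripper":0},{"rx":0,"ry":0,"rz":0,"tx":0,"ty":0,"tz":0,"gripper":0}])

```text
t: 16.22
position: [0.4435, 0.0427, 0.1728]
eef_rot: [0.0, 0.15, 0.989, 0.0]
contact_force: [-0.6, -0.7, -0.1]
width: 0.008
grasp_force: 0.0
```

Run:
```python
from h import *
r=lambda im,u,v,s=(390,500),a=39,b=50:cv2.resize(im[v-b:v+b,u-a:u+a],s,interpolation=cv2.INTER_CUBIC)
T=vision.get_image('top')[:,:,::-1];S=vision.get_image('side')[:,:,::-1]
cv2.imwrite('pics/p3.png',np.hstack([r(T,284,240),r(S,320,195)]))
T0=cv2.imread('pics/top0.png')
s=sensors.sense();print(s['t'],s['position'],s['contact_force'])
```

```text
16.3167 [0.44363367 0.04240094 0.17313009] [ 0.07112287 -0.8566812  -0.21317408]
```

View pics/p3.png

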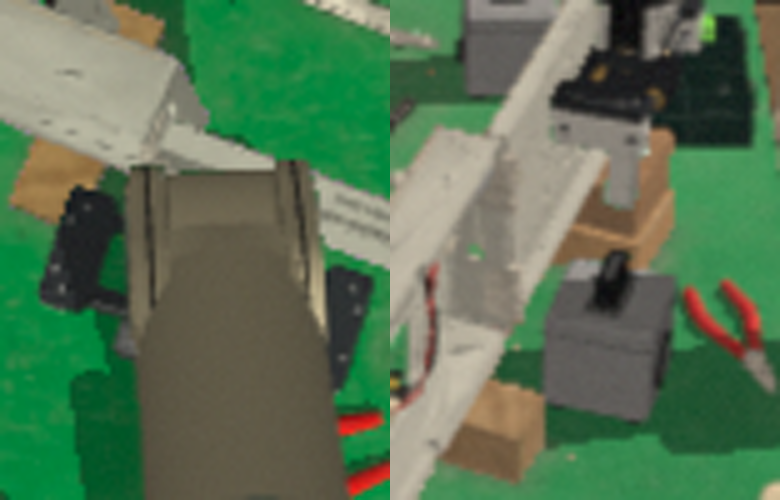

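The view shows the tip at side-crop (622,205) above the long cap at (610,268), and the gripper body is clear of the duct. Continuing down.

arm_command(motion=[{"rx":0,"ry":0,"rz":0,"tx":0,"ty":0,"tz":0.25,"gripper":0},{"rx":0,"ry":0,"rz":0,"tx":0,"ty":0,"tz":0.25,"gripper":0},{"rx":0,"ry":0,"rz":0,"tx":0,"ty":0,"tz":0.25,"gripper":0},{"rx":0,"ry":0,"rz":0,"tx":0,"ty":0,"tz":0.25,"gripper":0},{"rx":0,"ry":0,"rz":0,"tx":0,"ty":0,"tz":0.18,"gripper":0},{"rx":0,"ry":0,"rz":0,"tx":0,"ty":0,"tz":0,"gripper":0},{"rx":0,"ry":0,"rz":0,"tx":0,"ty":0,"tz":0,"gripper":0}])

```text
t: 16.9
position: [0.443, 0.042, 0.1253]
eef_rot: [0.0, 0.151, 0.989, 0.0]
contact_force: [-0.2, 0.5, -0.6]
width: 0.003
grasp_force: 0.0
```

arm_command(motion=[{"rx":0,"ry":0,"rz":0,"tx":0,"ty":0,"tz":0.03,"gripper":0},{"rx":0,"ry":0,"rz":0,"tx":0,"ty":0,"tz":0.03,"gripper":0},{"rx":0,"ry":0,"rz":0,"tx":0,"ty":0,"tz":0.03,"gripper":0},{"rx":0,"ry":0,"rz":0,"tx":0,"ty":0,"tz":0.03,"gripper":0},{"rx":0,"ry":0,"rz":0,"tx":0,"ty":0,"tz":0.03,"gripper":0},{"rx":0,"ry":0,"rz":0,"tx":0,"ty":0,"tz":0.03,"gripper":0},{"rx":0,"ry":0,"rz":0,"tx":0,"ty":0,"tz":0.03,"gripper":0},{"rx":0,"ry":0,"rz":0,"tx":0,"ty":0,"tz":0.03,"gripper":0},{"rx":0,"ry":0,"rz":0,"tx":0,"ty":0,"tz":0.03,"gripper":0},{"rx":0,"ry":0,"rz":0,"tx":0,"ty":0,"tz":0.03,"gripper":0},{"rx":0,"ry":0,"rz":0,"tx":0,"ty":0,"tz":0,"gripper":0}])

```text
t: 17.82
position: [0.4429, 0.042, 0.1129]
eef_rot: [0.0, 0.151, 0.989, 0.0]
contact_force: [0.4, 0.7, 0.5]
width: 0.005
grasp_force: 0.9
```

arm_command(motion=[{"rx":0,"ry":0,"rz":0,"tx":0,"ty":0,"tz":0.03,"gripper":0},{"rx":0,"ry":0,"rz":0,"tx":0,"ty":0,"tz":0.03,"gripper":0},{"rx":0,"ry":0,"rz":0,"tx":0,"ty":0,"tz":0.03,"gripper":0},{"rx":0,"ry":0,"rz":0,"tx":0,"ty":0,"tz":0.03,"gripper":0},{"rx":0,"ry":0,"rz":0,"tx":0,"ty":0,"tz":0.03,"gripper":0},{"rx":0,"ry":0,"rz":0,"tx":0,"ty":0,"tz":0.03,"gripper":0},{"rx":0,"ry":0,"rz":0,"tx":0,"ty":0,"tz":0.03,"gripper":0},{"rx":0,"ry":0,"rz":0,"tx":0,"ty":0,"tz":0,"gripper":0},{"rx":0,"ry":0,"rz":0,"tx":0,"ty":0,"tz":0,"gripper":0}])

```text
t: 18.57
position: [0.4429, 0.042, 0.1047]
eef_rot: [0.0, 0.151, 0.989, 0.0]
contact_force: [-1.2, -0.4, 4.2]
width: 0.002
grasp_force: 2.0
```

The long button is in (4.2 N). Lift well clear, then check.

arm_command(motion=[{"rx":0,"ry":0,"rz":0,"tx":0,"ty":0,"tz":-0.15,"gripper":0},{"rx":0,"ry":0,"rz":0,"tx":0,"ty":0,"tz":-0.35,"gripper":0},{"rx":0,"ry":0,"rz":0,"tx":0,"ty":0,"tz":-0.7,"gripper":0},{"rx":0,"ry":0,"rz":0,"tx":0,"ty":0,"tz":-0.7,"gripper":0},{"rx":0,"ry":0,"rz":0,"tx":0,"ty":0,"tz":-0.7,"gripper":0},{"rx":0,"ry":0,"rz":0,"tx":0,"ty":0,"tz":-0.7,"gripper":0},{"rx":0,"ry":0,"rz":0,"tx":0,"ty":0,"tz":-0.7,"gripper":0},{"rx":0,"ry":0,"rz":0,"tx":0,"ty":0,"tz":-0.7,"gripper":0},{"rx":0,"ry":0,"rz":0,"tx":0,"ty":0,"tz":-0.7,"gripper":0},{"rx":0,"ry":0,"rz":0,"tx":0,"ty":0,"tz":0,"gripper":0},{"rx":0,"ry":0,"rz":0,"tx":0,"ty":0,"tz":0,"gripper":0},{"rx":0,"ry":0,"rz":0,"tx":0,"ty":0,"tz":0,"gripper":0}])

```text
t: 19.57
position: [0.4421, 0.0419, 0.3201]
eef_rot: [-0.001, 0.151, 0.989, -0.0]
contact_force: [0.2, 0.7, 0.1]
width: 0.006
grasp_force: 0.0
```

Run:
```python
from h import *
r=lambda im,u,v,s=(260,260),a=28:cv2.resize(im[v-a:v+a,u-a:u+a],s,interpolation=cv2.INTER_CUBIC)
S=vision.get_image('side')[:,:,::-1];S0=cv2.imread('pics/side0.png')
C=[(313,265),(323,208),(305,150)]
cv2.imwrite('pics/p4.png',np.vstack([np.hstack([r(X,*c) for c in C]) for X in(S0,S)]))
s=sensors.sense();print(s['t'],s['position'],s['contact_force'])
```

```text
19.6167 [0.44179869 0.04181974 0.31964166] [0.01902406 0.73397039 0.06977649]
```

View pics/p4.png

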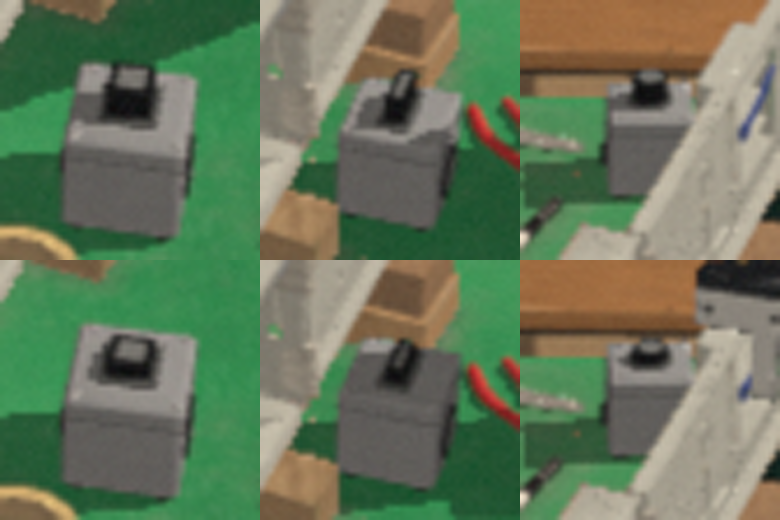

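Before/after: all three caps now sit lower (square about (132,355), long about (400,362), round about (650,352)), the boxes haven't moved, and the gripper is clear.

```bash
python3 -c "
from workcell import workorder
print(workorder.hand_in())"
```

```text
the job is handed in; nothing more can be done
None
```

I pressed the buttons in order (round, square, long narrow), each past its 8 mm mark with about 4–5 N read at full press, left the boxes where they stood, and handed the job in at about 20 s; the hand-in returned no verdict.

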